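Set the slab-casting gap with the feeler blade

ROBOT

A 6-joint arm with a two-finger parallel gripper is mounted at the origin on the work surface. World frame = base frame: x ahead of the robot, y to its left, z up, the work surface at z = 0. Lengths are in m, angles in rad, forces in N, time in s.
With the tool pointing down it reaches from about 0.325 to 0.775 m from the base axis. Payload 9.3 kg.
Tool frame: the origin (TCP) lies at the very end of the fingers, on their centre line; the grasp point (between the pads) lies 19 mm behind it (manip.grip_depth is the distance from the TCP to the grasp point, in m); x points along the fingers, y is the direction in which the jaws open and shut, and the axes are right-handed (so a half turn about x gives the same grasp; the last joint's range is limited). The gripper opens to 85 mm and grips with 20 to 120 N. Pads are 22 mm wide; open, the fingers measure 114 mm over their backs; the gripper's body (76 mm by 85 mm) begins 54 mm behind the grasp point. The pads swing forward as they close: fully open they stand 13 mm farther back than shut.
Start: joints at [1.114, 0.259, 0.021, 1.334, 0, 1.418], TCP at [0.165, 0.525, 0.231] pointing down, gripper open.
Joint ranges: [-3.04, 3.04], [-0.91, 1.82], [-1.04, 1.36], [-1.92, 1.95], [-1.52, 1.45], [-3.14, 3.14]. Speed limits (rad/s): [2.22, 2.22, 2.79, 3.14, 3.14, 3.14].

INTERFACE

Orientations are given as a rotation vector (axis times angle).
In Python, from rig import manip, imaging, spotter gives the robot as it stands. The module is installed in compiled form; this text tells all that it offers.
- The arm moves only by the shell command python3 -m inch 'ROWS' [FORCE]. ROWS is JSON, a list of rows, each a list of 7 numbers: the opening, from -1 (shut) to 1 (fully open), then the shift along the tool's x, y, z in cm, then the turn, a rotation vector about the tool's x, y, z in degrees. In form: [[claw, tx, ty, tz, ax, ay, az], ...]. A call has exactly 8 rows; each row shifts and turns the commanded pose from where the row before left it, along the tool's axes as they then stand; what a row does not reach is not made up. A row lasts 1/8 s, in which the tool goes at most 62.5 mm and 10.7 degrees, less where a joint would pass 70% of its speed; a pose out of reach is approached as far as the arm can. A call with a gripper value outside its range is refused whole. The fingers move at their own pace and stop on an object; FORCE is the grip in N (left out, the last holds). Time passes only in rows, so rows that do not move let the fingers close, or fill a call up. It gives the time, the measured TCP pose, the force and the opening at its end, in the units of the state.
- manip.read_state(): the state, without advancing time (a new reading comes with each control period).
- imaging.snapshot(name): name is "scene" or "top" or "wrist"; returns (picture, depth): 420x560x3 uint8, red, green, blue; 420x560 float32, m along the optical axis (not along the pixel's ray), 0 where there is no reading.
- imaging.get_calibration(name): a dict with "camera_matrix" (3x3 intrinsics, pixels), "origin" and "rotation" of the camera in the world. Camera axes: x right, y down, z forward; pixel columns grow to the right and rows downward; lengths in m; the calibration is good to about 2 mm. The wrist camera is an equidistant fisheye: a pixel r from the principal point sees the ray r / f radians off the axis. A picture is of the moment at which its call begins: read the wrist's pose just before it. get_calibration takes no time and is no camera call; for the wrist camera it gives the pose at the moment of the call.
- manip.hand_in(): hands the job in, once; it reports no verdict.
Trained networks look in the newest picture that a camera, given by its name, has taken for a name from the list of things; names that differ only in an ending like _2 or _b are one class to them, and where a whole thing is asked for, a point or a joint stands for the part that bears it (a point fixed in the world has none). Each returns a list of dicts, best first, with "confidence" (0 to 1); they miss things now and then, are a little off and sometimes report something else, mostly with a low value. They report only what shows in the picture. A call takes as long as a camera call. They do not tell look-alikes from the thing itself.
- spotter.search_frame(camera, target): "at" ([column, row] in pixels, amid what is visible of it).
- spotter.outline_of(camera, target): "region" (420x560 bool, what is visible of it) and "at" ([column, row] in pixels, amid what is visible of it).
- spotter.tip_of(camera, target): "at" ([column, row] in pixels: a listed point, or the origin of a listed thing).
The state is a dict: "time_s": time; "qpos": joint angles; "joint_vel": joint speeds; "joint_torque": joint torques, N m; "position": TCP position; "ee_rot": TCP orientation; "contact_force": force on the tool from outside, world axes, zero at the start; "moment": the same for the moment, N m; "width": opening from 0.0 (shut) to 1.0 (fully open).
Only numpy, scipy, OpenCV 4.12 (cv2) and the standard library are available. Lean on these libraries where they do the work, as an engineer would, in place of code of your own. Each camera call takes 0.05 s, during which the arm holds its last target.

TASK

Set the gap of the slab-casting stand with the orange-handled feeler blade: take the blade from its wooden block, stand it in the gap between sprung pad and end stop, let go, and push the red post until the pad grips the blade with a light, definite drag, never crushing the pad. Then feel the fit: draw the blade about 2 cm up against the drag, slide it fully home again and leave it standing there upright by itself, near the middle of the gap and still lightly gripped. Leave the other things on the bench where they are.

Things in the scene. Friction and masses are not known exactly. Their poses are not given: they have to be found in the camera images.
- blade_grip (a point): Centre of the orange handle (18 x by 36 y by 38 z mm) of the loose feeler blade, about 120 g. Below the handle: flat steel blade 6 mm thick (x), 32 wide (y), 62 long. The foot is 81 mm below this point, the top 19 mm above. z runs up the blade. Best gripped on the sides 36 mm apart (along y), leaving it free to settle across its thickness.
- block: Fixed wooden block 70 (x) by 80 (y) by 45 (z) mm; its upright slot, 10 (x) by 40 (y) mm, floor 10 mm above the bench, holds the blade at the start, x and y along the block's. Origin: centre of the underside.
- stand: Fixed white bed of the casting stand, 10 mm thick, 120 wide (y), from x = -140 to +70 mm. Origin on the underside, on the centre line, near the gap; x points from the red post to the end stop, the way the carriage closes. The blade stands on the bed's top, its thickness along this x and its width across the gap: fully home, the handle's centre is 91 mm above the bench.
- stop_zone (a point): Middle of the range in which the end stop may be screwed down, at the bed's top, on the centre line; axes as the stand's. The aluminium stop is 80 mm wide (y), 45 high; its face, looking to the stand's -x, lies anywhere within 9 mm before or behind this point; exactly where is not given: feel for it. A blade let go close against it stays near upright; elsewhere it may lean.
- carriage: Aluminium carriage with red push post and black sprung pad; slides along the stand's x, 42 mm of travel, starting 0 to 6 mm along it. It takes about 11 N to slide and stays where it is left. Origin: on the centre line at the bed's top, at the face of the relaxed pad. Its wall behind the pad is 80 mm wide, 45 high. At the start the gap from pad to end stop is 16 to 40 mm.
- pad_place (a point): Fixed to the carriage, where the middle of the relaxed pad's face lies, 22 mm above the bed. Pad 60 wide, 36 high. Pressed by the blade it gives 1 mm per 3.5 N and is crushed beyond 4 mm (14 N). Light, definite drag: 1 to 2 mm of give, 2.5 to 8 N of pad pressure, so 13.5 to 19 N in all on the post while pushing. Friction about 0.6: drawing the blade then takes some 3 to 11 N besides its weight.
- post (a point): On the centre line of the carriage's red push post, which is 12 mm thick (x), 40 wide (y) and rises 55 mm above the bed. This point is 40 mm above the bed (50 above the bench) and 92 mm behind the relaxed pad's face. Push the rear (-x) face, or pinch the post from above. A low bar joins post and wall; nothing stands behind the post.
- bottle_tall: Dark bottle, blue cap, 68 mm across, 170 mm high. Bystander. Origin: centre of the underside.
- bottle_mid: Dark bottle, blue cap, 60 mm across, 140 mm high. Bystander. Origin: centre of the underside.
- jar_small: Small dark jar, blue cap, 42 mm across, 60 mm high. Bystander. Origin: centre of the underside.
- dish: Glass staining dish with clear lid, 94 by 79 by 65 mm, black in its lower half. Bystander. Origin: centre of the underside.
- beaker: Amber beaker, 68 mm across, 85 mm high. Bystander. Origin: centre of the underside.
- rule: Flat wooden rule, 35 (x) by 280 (y) by 10 mm. Bystander. Origin: centre of the underside.
Not all that is in view belongs to the job. Of the things that look like the stand, the smaller one is meant. Leave any green look-alike of the part that bears blade_grip alone.

How it is judged:
On the way, in this order (a step that is already met when the one before it is completed fails the run):
1. the blade stands home in the gap, blade and carriage let go, and the pad grips it with 2.5 to 8 N (z of blade_grip in the frame of stand between 0.085 and 0.096 m and y of blade_grip in the frame of stand between -0.025 and 0.025 m and angle between blade_grip's own z axis and vertical below 0.12 rad and contact force between blade and carriage between 2.5 and 8 N and contact force between the fingers and blade below 0.2 N and contact force between the fingers and carriage below 0.2 N), for 0.2 s.
2. the blade is drawn 12 to 40 mm up through the gap while the pad still grips it (over 1.5 N) (z of blade_grip in the frame of stand between 0.103 and 0.131 m and contact force between blade and carriage above 1.5 N), for 0.1 s.
At the end, for the whole second after the job is handed in: The blade stands in the gap by itself, at rest, fully home (within 5 mm), within 25 mm of the centre line and upright within 7 degrees, with the pad pressing on it with 2.5 to 8 N (z of blade_grip in the frame of stand between 0.085 and 0.096 m and y of blade_grip in the frame of stand between -0.025 and 0.025 m and angle between blade_grip's own z axis and vertical below 0.12 rad and contact force between blade and carriage between 2.5 and 8 N and contact force between the fingers and blade below 0.2 N and linear speed of blade below 0.01 m/s); the robot touches nothing.
It fails at once if the pad is crushed: the blade presses on pad or carriage with over 14 N (contact force between blade and carriage above 14 N).
It fails at once if a bystander is moved by over 30 mm (distance of any of bottle_tall, bottle_mid, jar_small, dish, beaker, rule from where it was at the start of the episode above 0.03 m).
It also fails if it takes over 64 s, if anything falls off the work surface, if the arm or the gripper's body presses on something with over 40 N, if the wrist force passes 120 N, or if a joint passes its speed limit or range.

## Working session

There is one attempt and no reset: what is moved stays moved. The work goes in short steps, Python scripts to look and compute and a shell command to move; the robot and the scene stay as the last step left them, time stands still between calls to the robot, and variables do not carry over. Pictures are saved under pics/ and viewed, and the job is handed in when it is done.

```bash
mkdir -p pics
cat > h.py <<'E'
import numpy as np, cv2
from rig import manip, imaging, spotter
from scipy.spatial.transform import Rotation as R
def snap(n,f=None):
    p,d=imaging.snapshot(n)
    if f: cv2.imwrite('pics/'+f,p[:,:,::-1])
    return p,d
def to_world(n,uv,depth,cal=None):
    c=cal or imaging.get_calibration(n)
    K=np.array(c['camera_matrix']);uv=np.atleast_2d(uv).astype(float);depth=np.atleast_1d(depth)
    x=(uv[:,0]-K[0,2])/K[0,0];y=(uv[:,1]-K[1,2])/K[1,1]
    P=np.stack([x*depth,y*depth,depth],1)
    return P@np.array(c['rotation']).T+np.array(c['origin'])
def st():
    s=manip.read_state()
    print('t',round(s['time_s'],2),'p',np.round(s['position'],4),'rv',np.round(s['ee_rot'],3),'F',np.round(s['contact_force'],2),'w',round(s['width'],3))
    return s
E
python3 - <<'E'
from h import *
s=st();print(s)
for n in('scene','top'):
    p,d=snap(n,n+'0.png'); c=imaging.get_calibration(n);print(n,c)
    np.savez('pics/%s0.npz'%n,p=p,d=d)
    for t in('blade_grip','stand','stop_zone','carriage','post','block','pad_place'):
        r=spotter.tip_of(n,t)
        print(t,[(np.round(q['at'],1),round(q['confidence'],2)) for q in r][:4])
E
```

```text
t 0.0 p [0.1644 0.5246 0.2307] rv [ 0.237  1.558 -0.239] F [0.6  0.03 0.37] w 1.0
{'time_s': 0.0, 'qpos': array([ 1.11443168e+00,  2.59178233e-01,  2.07799618e-02,  1.33369979e+00,
       -5.04971048e-06,  1.41819875e+00]), 'joint_vel': array([ 5.71455609e-05,  2.43382345e-04,  1.29338335e-03, -5.69831605e-04,
       -4.15469723e-04, -2.61213553e-04]), 'joint_torque': array([ 4.63238102e-03, -5.55644059e+01,  3.44529784e+01,  1.33400408e-02,
        4.41735267e-05,  9.27718446e-06]), 'position': array([0.16439695, 0.52456911, 0.23068091]), 'ee_rot': array([ 0.2374452 ,  1.55800174, -0.23940456]), 'contact_force': array([0.60029199, 0.02704997, 0.37035835]), 'moment': array([ 0.02295782,  0.0131309 , -0.01911898]), 'width': 1.000404234093396}
scene {'camera_matrix': array([[429.95666736,   0.        , 269.90181361],
       [  0.        , 429.95666736, 207.83236133],
       [  0.        ,   0.        ,   1.        ]]), 'origin': array([ 1.19772861, -0.59921523,  0.72678941]), 'rotation': array([-2.04643941, -0.90679627,  0.4748619 ])}
blade_grip [(array([330. , 175.3]), 0.76)]
stand [(
[... 628 characters left out ...]
        ,   1.        ]]), 'origin': array([0.48959687, 0.00853848, 1.06641718]), 'rotation': array([-2.20945764,  2.18554857, -0.04840748])}
blade_grip [(array([185.6, 212.6]), 0.72), (array([229.9, 236.3]), 0.67)]
stand [(array([152.2, 295.4]), 0.88), (array([304.3, 191.9]), 0.73), (array([301.5, 188.5]), 0.63)]
stop_zone [(array([301.4, 182. ]), 0.89), (array([153.3, 287.3]), 0.8)]
carriage [(array([301.9, 193.9]), 0.84), (array([146.6, 300.1]), 0.82), (array([416.3, 267.5]), 0.64)]
post [(array([303.5, 229.8]), 0.81), (array([134.1, 353.5]), 0.75), (array([301.4, 180.5]), 0.74)]
block [(array([192.1, 214.2]), 0.73)]
pad_place [(array([145. , 302.6]), 0.96), (array([303.9, 193.5]), 0.62)]
```

Rotation is a rotation vector; I'll fix that in the helper.

```bash
sed -i "s/np.array(c\['rotation'\]).T/R.from_rotvec(np.array(c['rotation']).ravel()).as_matrix().T/" h.py
```

```text
(no output)
```

View pics/scene0.png

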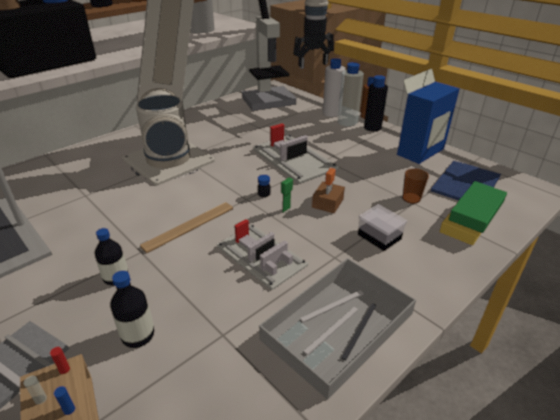

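View pics/top0.png

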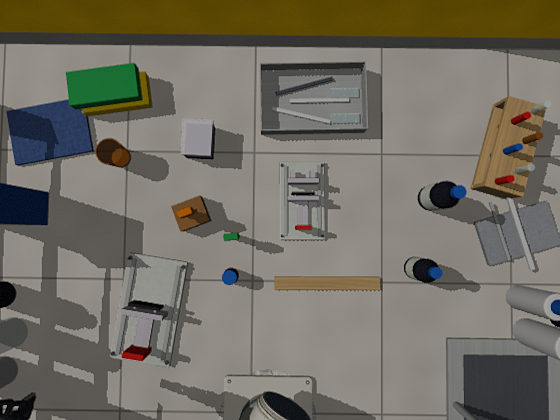

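The top view shows two stand look-alikes: one at (302,195), about 45x78 px, and one at (150,308), about 65x110 px. The smaller one at (302,195) is meant. The orange blade is in its block at (188,212); the green look-alike at (231,237) is to be left alone. I'll confirm in an enlarged crop and measure.

Run:
```python
from h import *
z=np.load('pics/top0.npz');p,d=z['p'],z['d']
a=cv2.resize(p[155:245,260:350],None,fx=6,fy=6,interpolation=cv2.INTER_CUBIC)[:540,:390]
b=cv2.resize(p[185:245,165:245],None,fx=5,fy=5,interpolation=cv2.INTER_CUBIC)
im=np.zeros((540,800,3),np.uint8);im[:,:390]=a;im[:300,400:800]=b
cv2.imwrite('pics/crop0.png',im[:,:,::-1])
v,u=np.mgrid[0:420,0:560]
W=to_world('top',np.stack([u.ravel(),v.ravel()],1),d.ravel()).reshape(420,560,3)
np.save('pics/W0.npy',W)
for (U,V) in [(186,212),(192,214),(302,176),(302,186),(303,195),(304,228),(303,210),(285,200),(320,200),(255,150)]:
    print(U,V,np.round(W[V,U],3),round(float(d[V,U]),3))
ys=W[160:243,275:330]
np.set_printoptions(linewidth=250)
print(np.round(W[158:244:2,276:332:4,2]*1000).astype(int))
print(np.round(W[195:236:2,168:214:3,2]*1000).astype(int))
```

```text
186 212 [0.538 0.203 0.107] 0.961
192 214 [0.535 0.193 0.081] 0.987
302 176 [ 0.643 -0.087  0.011] 1.061
302 186 [ 0.616 -0.087  0.011] 1.06
303 195 [ 0.592 -0.09   0.01 ] 1.06
304 228 [ 0.503 -0.088  0.066] 1.0
303 210 [ 0.551 -0.089  0.024] 1.044
285 200 [ 0.578 -0.042  0.014] 1.055
320 200 [ 0.579 -0.135  0.01 ] 1.059
255 150 [0.714 0.04  0.   ] 1.075
[[   0    1   -2   -2    3    1    1    3    2    0    4    5    1   -3]
 [   1    4    2    1    1   -4    3    0   -3    2    3    2   -1    1]
 [   0   10   10   10    7   10   10    7    9   10   12   11   -1    0]
 [   2    7   11   10   10   11   10   11 1066    9    9    9    3    2]
 [  -1    6   10    9   13   11   12    9   10   10   10   13    2    3]
 [   4    9   16    5   14    9    6   12   12   13   11   14   11   -2]
 [  -3   10   13   11   33    8   15   10   10   35    8   13    7    0]
 [  -3    9   13   10   34    8   11    6   14   33   10   15    8   -2]
 [   3   10   16   10   33    7   10   12    9   35    8   17    9    2]
 [  -1   13   15   12   35   10    9   10    9   37   12   14   10   -2]
 [   0    9  
[... 3440 characters left out ...]
  45   45   47   43   43   21    1]
 [   0    1    0   41   44   45   43   46   45   42   46   44   44   27   -2    3]
 [  -1   -1    1    2   45   46   44   46   48   44   42   42    3   -4    1    0]
 [   0    1    1    4   48   47   46   44   42   45   11    0    0    1    1    1]
 [   0    0   -4    3   46   43   45   46   21   -3    0   -3    0   -3    2    1]
 [   1   -1    3    1   45   42   28   -2    1    0    2    2   -2    2    0    3]
 [  -2   -2    0   -2   -2    1    1    0   -1    3   -2   -5    0    4    2    3]
 [   2   -1   -3    3    0   -2    1    1    2   -1   -1   -3   -1   -2   -3    4]
 [  -2    0    4   -2   -2    0    1    0    0   -2   -1    2    1   -2    0    1]]
```

View pics/crop0.png

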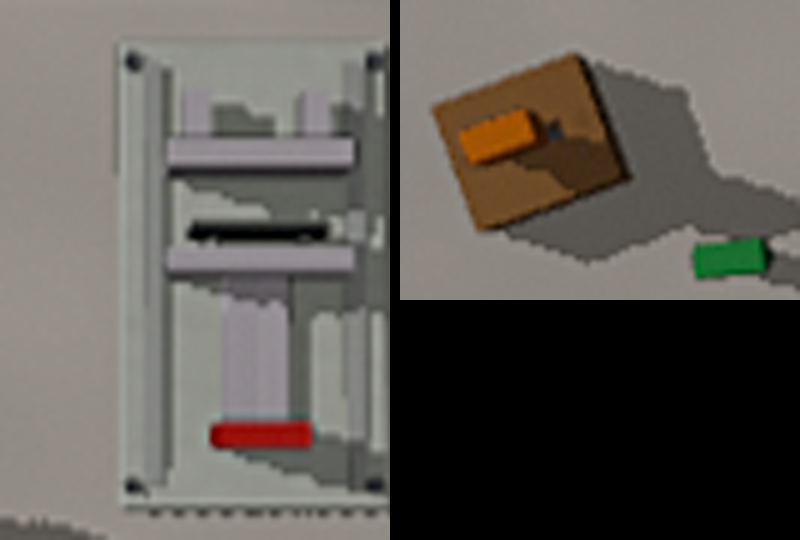

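```bash
cat > fit.py <<'E'
from h import *
W=np.load('pics/W0.npy');z=np.load('pics/top0.npz');p=z['p']
def rect(P): 
    c,s,a=cv2.minAreaRect((P*1000).astype(np.float32)); return np.round(c,1),np.round(s,1),round(a,2)
def sel(u0,u1,v0,v1,z0,z1,big=True):
    m=np.zeros(W.shape[:2],np.uint8);m[v0:v1,u0:u1]=1
    m&=((W[...,2]>z0)&(W[...,2]<z1)).astype(np.uint8)
    n,l,s,_=cv2.connectedComponentsWithStats(m)
    k=1+np.argmax(s[1:,4]);return l==k
m=sel(265,345,150,250,0.006,0.2);print('bed',rect(W[m][:,:2]),m.sum())
# PCA-ish: fill centroid
m=sel(160,220,190,240,0.035,0.2);
print('block',rect(W[m][:,:2]))
m=sel(160,220,190,240,0.09,0.2);print('handle',rect(W[m][:,:2]),W[m].mean(0))
m=sel(265,345,170,190,0.047,0.2);print('stop',rect(W[m][:,:2]),W[m].mean(0))
m=sel(265,345,190,206,0.043,0.2);print('wall',rect(W[m][:,:2]),W[m].mean(0))
m=sel(265,345,220,236,0.055,0.2);print('post',rect(W[m][:,:2]),W[m].mean(0))
E
python3 fit.py
python3 - <<'E'
from h import *
W=np.load('pics/W0.npy')
# row extents per column for stop / wall / post tops
for u in range(290,320,4):
    c=W[:,u]
    o=[]
    for a,b,z in((170,188,.045),(188,206,.045),(220,236,.05)):
        r=[v for v in range(a,b) if .2>c[v,2]>z]
        o.append((r[0],r[-1],np.round(c[r[0],0]*1000),np.round(c[r[-1],0]*1000)) if r else None)
    print(u,o)
E
```

```text
bed (array([580.8, -87.7]), array([207.5, 118.7]), 0.53) 3442
block (array([540. , 205.4]), array([70.4, 80.6]), 21.19)
handle (array([539.2, 206.2]), array([18.1, 35.4]), 21.68) [0.53867183 0.20497578 0.10783668]
stop (array([626.4, -85.5]), array([11.2, 77.2]), 0.96) [ 0.62643995 -0.08553039  0.05497066]
wall (array([581.4, -87.2]), array([ 8.3, 79.8]), 0.61) [ 0.58138376 -0.08708496  0.05493715]
post (array([506.9, -86.7]), array([ 7.7, 37.9]), 0.68) [ 0.50688233 -0.08657949  0.06522936]
290 [(178, 182, np.float64(631.0), np.float64(621.0)), (196, 199, np.float64(585.0), np.float64(578.0)), None]
294 [(178, 182, np.float64(632.0), np.float64(621.0)), (191, 199, np.float64(599.0), np.float64(577.0)), None]
298 [(178, 182, np.float64(631.0), np.float64(621.0)), (191, 199, np.float64(599.0), np.float64(577.0)), (225, 228, np.float64(510.0), np.float64(503.0))]
302 [(178, 182, np.float64(632.0), np.float64(621.0)), (191, 199, np.float64(599.0), np.float64(577.0)), (225, 228, np.float64(511.0), np.float64(503.0))]
306 [(178, 182, np.float64(632.0), np.float64(622.0)), (191, 199, np.float64(599.0), np.float64(577.0)), (225, 228, np.float64(511.0), np.float64(503.0))]
310 [(178, 182, np.float64(632.0), np.float64(622.0)), (191, 199, np.float64(599.0), np.float64(578.0)), (225, 228, np.float64(511.0), np.float64(503.0))]
314 [(178, 182, np.float64(632.0), np.float64(622.0)), (191, 199, np.float64(599.0), np.float64(578.0)), None]
318 [(178, 182, np.float64(632.0), np.float64(622.0)), (196, 199, np.float64(585.0), np.float64(578.0)), None]
```

```bash
cat >> h.py <<'E'
def plan(tgt,yaw_y):
    """tgt TCP; yaw_y: desired world heading (deg) of tool y (mod 180), tool x straight down."""
    s=st();M=R.from_rotvec(s['ee_rot']);m=M.as_matrix()
    print('tool x',np.round(m[:,0],3),'y',np.round(m[:,1],3),'heading',round(np.degrees(np.arctan2(m[1,1],m[0,1])),2))
    print('shift cm (tool axes now)',np.round(m.T@(np.array(tgt)-s['position'])*100,2))
    for k in(0,180):
        a=np.radians(yaw_y+k);x=np.array([0,0,-1.]);y=np.array([np.cos(a),np.sin(a),0]);T=np.stack([x,y,np.cross(x,y)],1)
        print('turn deg',np.round(np.degrees((M.inv()*R.from_matrix(T)).as_rotvec()),2))
E
python3 -c "
from h import *
plan([.539,.2055,.20],111.5);print(manip.grip_depth)"
```

```text
t 0.8 p [0.1645 0.5248 0.2313] rv [ 0.238  1.558 -0.238] F [ 0.17 -0.14 -0.08] w 1.0
tool x [ 0.  0. -1.] y [0.299 0.954 0.   ] heading 72.59
shift cm (tool axes now) [  3.13 -19.26  45.28]
turn deg [-38.91   0.    -0.  ]
turn deg [141.09  -0.    -0.  ]
0.0187
```

```bash
python3 -m inch '[[1,0,-2.4,5.66,0,0,0],[1,0,-2.4,5.66,0,0,0],[1,0,-2.4,5.66,0,0,0],[1,0,-2.4,5.66,0,0,0],[1,0,-2.4,5.66,0,0,0],[1,0,-2.4,5.66,0,0,0],[1,0,-2.4,5.66,0,0,0],[1,0,-2.4,5.66,0,0,0]]' 40; python3 -c "
from h import *
plan([.539,.2055,.16],111.5)"
```

```text
time_s: 1.8
position: [0.5406, 0.2046, 0.2314]
ee_rot: [0.239, 1.557, -0.238]
contact_force: [0.7, 0.9, 0.3]
width: 0.999
t 1.8 p [0.5406 0.2046 0.2314] rv [ 0.239  1.557 -0.238] F [0.67 0.93 0.28] w 0.999
tool x [ 0.  0. -1.] y [0.299 0.954 0.   ] heading 72.59
shift cm (tool axes now) [ 7.14  0.04 -0.18]
turn deg [-3.891e+01  3.000e-02 -1.000e-02]
turn deg [ 1.4109e+02 -2.0000e-02 -3.0000e-02]
```

```bash
python3 -m inch '[[1,1,0,-0.18,-9.7,0,0],[1,1,0,0,-9.7,0,0],[1,1,0,0,-9.7,0,0],[1,1,0,0,-9.8,0,0],[1,0,0,0,0,0,0],[1,0,0,0,0,0,0],[1,0,0,0,0,0,0],[1,0,0,0,0,0,0]]'
python3 - <<'E'
from h import *
plan([.539,.2055,.072],111.5)
c=imaging.get_calibration('wrist');p,d=snap('wrist','w1.png');np.savez('pics/w1.npz',p=p,d=d);print(c)
E
```

```text
time_s: 2.8
position: [0.5376, 0.2067, 0.1916]
ee_rot: [-0.294, 1.55, 0.294]
contact_force: [1.2, -0.2, -0.2]
width: 1.003
t 2.8 p [0.5376 0.2067 0.1916] rv [-0.294  1.55   0.294] F [ 1.23 -0.23 -0.17] w 1.003
tool x [ 0.001  0.    -1.   ] y [-0.365  0.931 -0.   ] heading 111.44
shift cm (tool axes now) [11.96 -0.17  0.08]
turn deg [-0.06  0.03  0.01]
turn deg [ 1.7994e+02  1.0000e-02 -5.0000e-02]
{'camera_matrix': array([[325.1922621 ,   0.        , 281.38020079],
       [  0.        , 325.1922621 , 214.10004481],
       [  0.        ,   0.        ,   1.        ]]), 'origin': array([0.46777486, 0.18011577, 0.33440192]), 'rotation': array([1.66248675, 2.43894542, 0.36558229])}
```

View pics/w1.png

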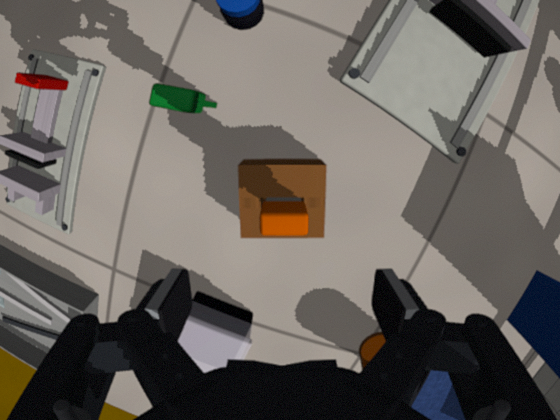

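The orange handle, at (284,219), sits in the slot of the block and lies between the open fingers (around columns 180 and 385). The green look-alike is at (180,98). I'll check the position by depth.

```bash
cat >> h.py <<'E'
def fish_world(c,u,v,d):
    K=c['camera_matrix'];x=(u-K[0,2]);y=(v-K[1,2]);r=np.hypot(x,y)+1e-9;th=r/K[0,0]
    P=np.stack([np.tan(th)*x/r*d,np.tan(th)*y/r*d,d],-1)
    return P@R.from_rotvec(np.array(c['rotation'])).as_matrix().T+np.array(c['origin'])
E
python3 - <<'E'
from h import *
z=np.load('pics/w1.npz');p,d=z['p'],z['d'];c=dict(camera_matrix=np.array([[325.192,0,281.38],[0,325.192,214.1],[0,0,1]]),origin=np.array([0.46777486, 0.18011577, 0.33440192]),rotation=np.array([1.66248675, 2.43894542, 0.36558229]))
v,u=np.mgrid[0:420,0:560];W=fish_world(c,u,v,d)
np.save('pics/Ww1.npy',W)
print(W[215,283],W[180,283])
m=np.zeros((420,560),bool);m[190:250,240:330]=1
m1=m&(W[...,2]>.1)&(W[...,2]<.2)
print(cv2.minAreaRect((W[m1][:,:2]*1000).astype(np.float32)),np.median(W[m1],0))
m=np.zeros((420,560),bool);m[150:250,220:350]=1
m1=m&(W[...,2]>.04)&(W[...,2]<.05)
print(cv2.minAreaRect((W[m1][:,:2]*1000).astype(np.float32)),np.median(W[m1][:,2]))
E
```

```text
[0.53242421 0.20672729 0.10878321] [0.51982316 0.20207852 0.04515137]
((538.4158935546875, 209.88247680664062), (17.91105842590332, 35.684513092041016), 21.84673309326172) [0.53716416 0.20926481 0.10995314]
((539.6420288085938, 208.8536376953125), (71.17506408691406, 80.81703186035156), 21.722780227661133) 0.04531461431017614
```

```bash
python3 -c "
from h import *
plan([.5385,.208,.072],111.7)"
python3 -m inch '[[0.6,2.4,0.1,-0.15,-0.3,0,0],[0.4,2.4,0,0,0,0,0],[0.4,2.4,0,0,0,0,0],[0.4,2.4,0,0,0,0,0],[0.4,2.3,0,0,0,0,0],[0.4,0,0,0,0,0,0],[0.4,0,0,0,0,0,0],[0.4,0,0,0,0,0,0]]';python3 -c "
from h import *
plan([.5385,.208,.072],111.7);snap('wrist','w2.png')"
```

```text
t 2.85 p [0.5375 0.2067 0.1915] rv [-0.294  1.55   0.294] F [0.2  0.2  0.27] w 1.003
tool x [ 0.  0. -1.] y [-0.366  0.931 -0.   ] heading 111.45
shift cm (tool axes now) [11.95  0.09  0.13]
turn deg [-0.25  0.02  0.01]
turn deg [ 1.7975e+02  1.0000e-02 -4.0000e-02]
time_s: 3.85
position: [0.5363, 0.2072, 0.0734]
ee_rot: [-0.298, 1.548, 0.298]
contact_force: [0.0, 0.7, -0.4]
width: 0.7
t 3.85 p [0.5363 0.2072 0.0734] rv [-0.298  1.548  0.298] F [ 0.05  0.73 -0.4 ] w 0.7
tool x [ 0.002  0.    -1.   ] y [-0.371  0.929 -0.   ] heading 111.79
shift cm (tool axes now) [ 0.14 -0.01  0.24]
turn deg [0.09 0.1  0.01]
turn deg [-1.7991e+02 -2.0000e-02  1.6000e-01]
```

View pics/w2.png

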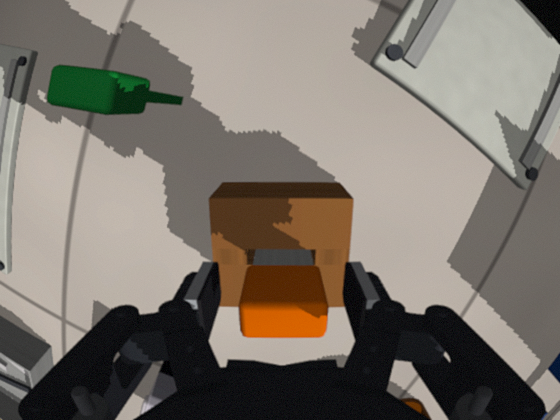

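Handle at (284,300), centred between the fingers. I'll correct the 2 mm offset and close.

```bash
python3 -m inch '[[0.4,0.12,0,0.24,0,0,0],[0.4,0,0,0,0,0,0],[-1,0,0,0,0,0,0],[-1,0,0,0,0,0,0],[-1,0,0,0,0,0,0],[-1,0,0,0,0,0,0],[-1,0,0,0,0,0,0],[-1,0,0,0,0,0,0]]' 40
python3 - <<'E'
from h import *
plan([.5385,.208,.072],111.7)
c=imaging.get_calibration('wrist');p,d=snap('wrist','w3.png')
v,u=np.mgrid[0:420,0:560];W=fish_world(c,u,v,d)
hsv=cv2.cvtColor(p,cv2.COLOR_RGB2HSV)
m1=(hsv[...,0]<18)&(hsv[...,1]>200)&(W[...,2]>.1)&(W[...,2]<.13)
print(cv2.minAreaRect((W[m1][:,:2]*1000).astype(np.float32)),np.median(W[m1],0),m1.sum())
E
```

```text
time_s: 4.9
position: [0.5379, 0.208, 0.0711]
ee_rot: [-0.298, 1.55, 0.298]
contact_force: [-0.4, 0.4, 2.1]
width: 0.418
t 4.9 p [0.5379 0.208  0.0711] rv [-0.298  1.55   0.298] F [-0.4   0.44  2.07] w 0.418
tool x [ 0.  0. -1.] y [-0.371  0.929 -0.   ] heading 111.79
shift cm (tool axes now) [-0.09 -0.02  0.06]
turn deg [0.09 0.   0.  ]
turn deg [-179.91   -0.      0.  ]
((537.7832641601562, 208.7161865234375), (18.56292152404785, 35.87388610839844), 21.064029693603516) [0.53533419 0.20783722 0.10977026] 4072
```

View pics/w3.png

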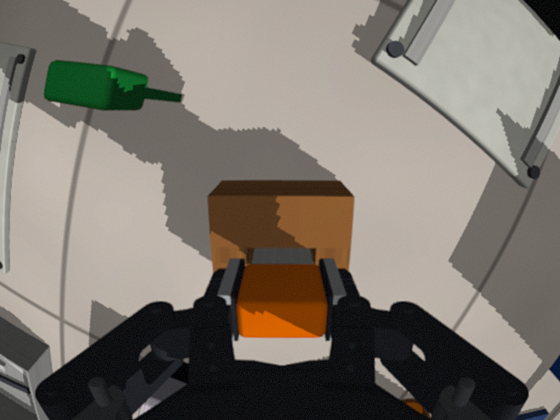

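Gripped (width 0.418 = 36 mm). Lifting, turning to the stand's heading, then moving over.

```bash
python3 -m inch '[[-1,-2.5,0,0,0,0,0],[-1,-2.5,0,0,0,0,0],[-1,-2.5,0,0,0,0,0],[-1,-2.5,0,0,0,0,0],[-1,0,0,0,10.5,0,0],[-1,0,0,0,10.5,0,0],[-1,0,0,0,0,0,0],[-1,0,0,0,0,0,0]]' 40; python3 -c "
from h import *
plan([.608,-.085,.171],90.7)"
```

```text
time_s: 5.95
position: [0.5378, 0.2079, 0.1708]
ee_rot: [-0.014, 1.571, 0.014]
contact_force: [-0.6, -0.7, -1.9]
width: 0.416
t 5.95 p [0.5378 0.2079 0.1708] rv [-0.014  1.571  0.014] F [-0.6  -0.71 -1.92] w 0.416
tool x [-0.001 -0.    -1.   ] y [-0.018  1.    -0.   ] heading 91.02
shift cm (tool axes now) [-2.000e-02 -2.941e+01  6.500e+00]
turn deg [ 0.32 -0.03  0.01]
turn deg [-1.7968e+02 -1.0000e-02 -5.0000e-02]
```

```bash
python3 -m inch '[[-1,0,-4.9,1.08,0.3,0,0],[-1,0,-4.9,1.08,0,0,0],[-1,0,-4.9,1.08,0,0,0],[-1,0,-4.9,1.08,0,0,0],[-1,0,-4.9,1.08,0,0,0],[-1,0,-4.9,1.08,0,0,0],[-1,0,0,0,0,0,0],[-1,0,0,0,0,0,0]]'
python3 - <<'E'
from h import *
plan([.608,-.085,.171],90.7)
c=imaging.get_calibration('wrist');p,d=snap('wrist','w4.png')
v,u=np.mgrid[0:420,0:560];W=fish_world(c,u,v,d);np.savez('pics/w4.npz',p=p,d=d,W=W)
snap('scene','s4.png')
E
```

```text
time_s: 6.95
position: [0.6053, -0.0854, 0.1707]
ee_rot: [-0.007, 1.572, 0.008]
contact_force: [-0.5, 1.1, -2.2]
width: 0.414
t 6.95 p [ 0.6053 -0.0854  0.1707] rv [-0.007  1.572  0.008] F [-0.49  1.06 -2.19] w 0.414
tool x [-0.001  0.    -1.   ] y [-0.01  1.    0.  ] heading 90.56
shift cm (tool axes now) [-0.03  0.04  0.27]
turn deg [-0.14 -0.04 -0.03]
turn deg [ 1.7986e+02 -4.0000e-02  7.0000e-02]
```

View pics/w4.png

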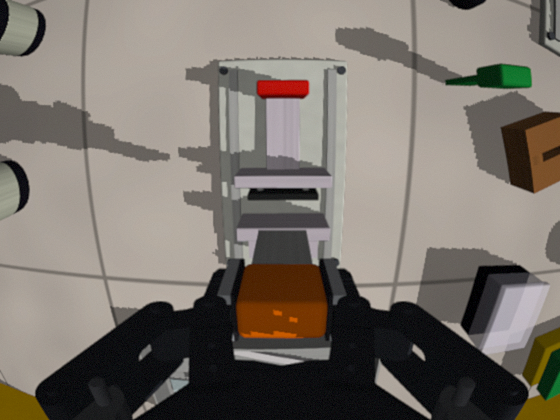

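View pics/s4.png

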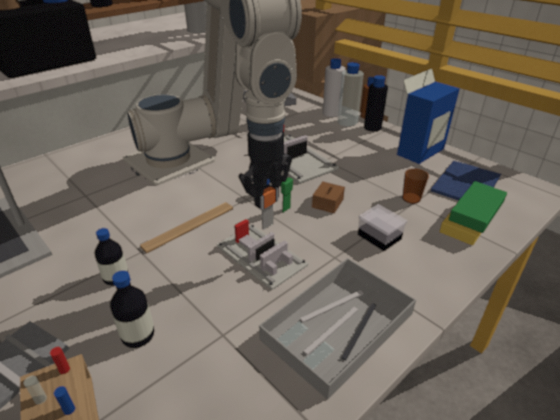

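The wrist view shows the smaller stand: post (283,89), wall (283,181), pad (283,194), stop (283,226), with the blade held above. Now I'll measure the edges.

Run:
```python
from h import *
z=np.load('pics/w4.npz');W=z['W'];p=z['p']
for u in (242,250,262,275,290,300,316,324):
    c=W[:,u];prev=None;o=[]
    for v in range(60,262):
        k=int(np.clip(np.round(c[v,2]*1000/5),-2,40))
    # top-surface rows
    for a,b,lo,hi,n in((78,100,.058,.075,'post'),(165,190,.048,.062,'wall'),(186,202,.02,.055,'pad'),(208,240,.049,.062,'stop')):
        r=[v for v in range(a,b) if lo<c[v,2]<hi]
        if r:o.append((n,r[0],r[-1],np.round(c[r[0]]*1000).astype(int).tolist(),np.round(c[r[-1]]*1000).astype(int).tolist()))
    print(u,o)
def comp(a,b,u0,u1,lo,hi):
    m=np.zeros((420,560),bool);m[a:b,u0:u1]=1;m&=(W[...,2]>lo)&(W[...,2]<hi)
    return cv2.minAreaRect((W[m][:,:2]*1000).astype(np.float32))
print('stop',comp(208,240,225,340,.048,.062));print('wall',comp(165,190,225,340,.048,.062));print('post',comp(78,100,250,316,.058,.075))
```

```text
242 [('wall', 175, 187, [577, -117, 52], [587, -117, 54]), ('pad', 187, 187, [587, -117, 54], [587, -117, 54]), ('stop', 226, 239, [622, -119, 49], [632, -118, 55])]
250 [('wall', 175, 187, [577, -111, 52], [586, -110, 57]), ('pad', 188, 200, [594, -113, 28], [599, -111, 51]), ('stop', 226, 239, [622, -112, 50], [632, -111, 55])]
262 [('post', 80, 95, [502, -100, 65], [513, -101, 59]), ('wall', 175, 187, [577, -101, 53], [587, -101, 54]), ('pad', 187, 200, [587, -101, 54], [599, -101, 49]), ('stop', 226, 229, [622, -101, 51], [623, -101, 55])]
275 [('post', 80, 94, [502, -91, 66], [512, -90, 62]), ('wall', 174, 187, [577, -90, 48], [587, -90, 54]), ('pad', 186, 200, [586, -90, 54], [599, -90, 50]), ('stop', 226, 229, [621, -90, 51], [622, -90, 56])]
290 [('post', 80, 95, [502, -79, 66], [513, -79, 59]), ('wall', 175, 187, [577, -78, 54], [586, -78, 55]), ('pad', 186, 200, [586, -78, 55], [599, -78, 50]), ('stop', 226, 229, [622, -77, 49], [623, -77, 55])]
300 [('post', 80, 94, [501, -72, 66], [512, -72, 63]), ('wall', 175, 187, [577, -70, 54], [586, -70, 56]), ('pad', 188, 200, [593, -68, 30], [598, -69, 50]), ('stop', 226, 230, [621, -69, 51], [623, -69, 55])]
316 [('wall', 175, 187, [576, -57, 54], [586, -57, 55]), ('pad', 187, 200, [586, -57, 55], [599, -56, 49]), ('stop', 226, 239, [621, -55, 50], [632, -55, 54])]
324 [('wall', 175, 187, [576, -50, 53], [586, -50, 55]), ('stop', 226, 239, [621, -48, 51], [631, -48, 55])]
stop ((626.7477416992188, -83.62083435058594), (11.271693229675293, 80.05929565429688), 0.8801966905593872)
wall ((581.638671875, -83.95658874511719), (10.133395195007324, 79.49761199951172), 0.8433113694190979)
post ((506.9609069824219, -85.2484130859375), (11.522064208984375, 39.27887725830078), 0.407360702753067)
```

```bash
python3 -m inch '[[-1,0,0.05,0.3,0,0,0],[-1,0,0.05,0.3,0,0,0],[-1,0,0,0,0,0,0],[-1,2,0,0,0,0,0],[-1,2,0,0,0,0,0],[-1,2,0,0,0,0,0],[-1,1,0,0,0,0,0],[-1,0,0,0,0,0,0]]'
python3 - <<'E'
from h import *
plan([.611,-.0845,.077],90.7)
snap('scene','s5.png')
p=cv2.imread('pics/s5.png')[150:290,180:360];cv2.imwrite('pics/s5c.png',cv2.resize(p,None,fx=4,fy=4,interpolation=cv2.INTER_CUBIC))
snap('wrist','w5.png')
E
```

```text
time_s: 8.05
position: [0.6112, -0.0842, 0.1007]
ee_rot: [-0.007, 1.572, 0.007]
contact_force: [-0.5, 0.0, -1.4]
width: 0.413
t 8.05 p [ 0.6112 -0.0842  0.1007] rv [-0.007  1.572  0.007] F [-0.47  0.03 -1.38] w 0.413
tool x [-0.001  0.    -1.   ] y [-0.009  1.     0.   ] heading 90.5
shift cm (tool axes now) [ 2.37 -0.03 -0.02]
turn deg [-0.2  -0.06 -0.02]
turn deg [ 1.798e+02 -3.000e-02  9.000e-02]
```

View pics/s5c.png

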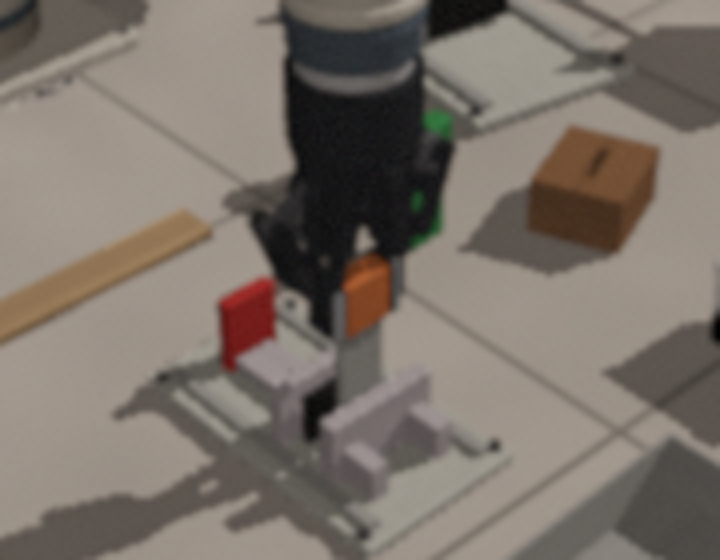

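View pics/w5.png

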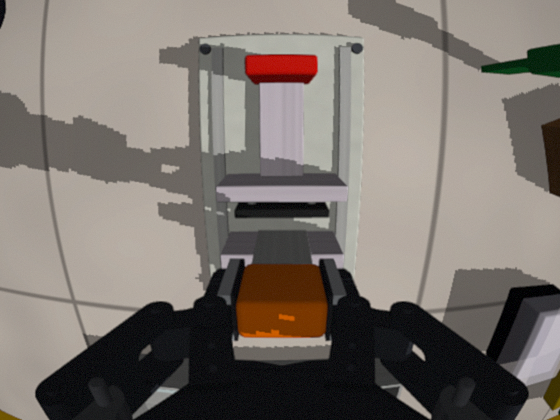

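The blade's foot has entered between pad and stop (scene crop: blade at (360,350), just behind the stop plate). Lowering, then feeling toward the stop.

```bash
python3 -m inch '[[-1,0.8,0,0,0,0,0],[-1,0.8,0,0,0,0,0],[-1,0.8,0,0,0,0,0],[-1,0,0,0,0,0,0],[-1,0,0,0.1,0,0,0],[-1,0,0,0.1,0,0,0],[-1,0,0,0.1,0,0,0],[-1,0,0,0,0,0,0]]'
python3 -m inch '[[-1,0,0,0.1,0,0,0],[-1,0,0,0,0,0,0],[-1,0,0,0.1,0,0,0],[-1,0,0,0,0,0,0],[-1,0,0,0.1,0,0,0],[-1,0,0,0,0,0,0],[-1,0,0,0,0,0,0],[-1,0,0,0,0,0,0]]'
```

```text
time_s: 9.15
position: [0.6146, -0.0843, 0.0772]
ee_rot: [-0.007, 1.571, 0.007]
contact_force: [0.1, 0.6, -0.6]
width: 0.415
time_s: 10.15
position: [0.6173, -0.0843, 0.077]
ee_rot: [-0.007, 1.571, 0.007]
contact_force: [-2.9, -0.9, 0.2]
width: 0.412
```

```bash
python3 -c "
from h import *
st();c=imaging.get_calibration('wrist');snap('scene')
for i in range(3): st();snap('scene')
"; python3 -m inch '[[-1,0,0,0.1,0,0,0],[-1,0,0,0,0,0,0],[-1,0,0,0,0,0,0],[-1,0,0,0,0,0,0],[-1,0,0,0,0,0,0],[-1,0,0,0,0,0,0],[-1,0,0,0,0,0,0],[-1,0,0,0,0,0,0]]'; python3 -c "
from h import *
for i in range(3): st();snap('scene')
"
```

```text
t 10.15 p [ 0.6173 -0.0843  0.077 ] rv [-0.007  1.571  0.007] F [-2.89 -0.93  0.24] w 0.412
t 10.2 p [ 0.6173 -0.0843  0.077 ] rv [-0.007  1.571  0.007] F [-2.37 -0.29  0.15] w 0.42
t 10.25 p [ 0.6172 -0.0843  0.077 ] rv [-0.007  1.571  0.007] F [-1.64  0.55  0.13] w 0.418
t 10.3 p [ 0.6173 -0.0843  0.077 ] rv [-0.007  1.571  0.007] F [-3.62 -0.11 -0.34] w 0.416
time_s: 11.35
position: [0.6175, -0.0843, 0.0771]
ee_rot: [-0.007, 1.573, 0.007]
contact_force: [-6.3, 0.1, 3.0]
width: 0.418
t 11.35 p [ 0.6175 -0.0843  0.0771] rv [-0.007  1.573  0.007] F [-6.34  0.11  2.98] w 0.418
t 11.4 p [ 0.6175 -0.0843  0.077 ] rv [-0.007  1.573  0.007] F [-7.68 -0.75  3.53] w 0.418
t 11.45 p [ 0.6175 -0.0843  0.077 ] rv [-0.007  1.573  0.007] F [-6.5  -0.57  2.98] w 0.416
```

Contact with the stop at TCP x ≈ 0.6172. I'll back off 1 mm, lower to the bed and see.

```bash
python3 -m inch '[[-1,0,0,-0.11,0,0,0],[-1,0,0,0,0,0,0],[-1,0.25,0,0,0,0,0],[-1,0.25,0,0,0,0,0],[-1,0.05,0,0,0,0,0],[-1,0,0,0,0,0,0],[-1,0,0,0,0,0,0],[-1,0,0,0,0,0,0]]'; python3 -c "
from h import *
for i in range(3): st();snap('scene')
"
```

```text
time_s: 12.5
position: [0.6173, -0.0843, 0.0713]
ee_rot: [-0.007, 1.571, 0.007]
contact_force: [-3.4, -0.4, -2.7]
width: 0.417
t 12.5 p [ 0.6173 -0.0843  0.0713] rv [-0.007  1.571  0.007] F [-3.38 -0.36 -2.74] w 0.417
t 12.55 p [ 0.6173 -0.0843  0.0713] rv [-0.007  1.571  0.007] F [-3.25  0.4  -2.75] w 0.414
t 12.6 p [ 0.6173 -0.0843  0.0713] rv [-0.007  1.571  0.007] F [-3.37 -0.57 -3.01] w 0.413
```

```bash
python3 -m inch '[[-1,0,0,-0.05,0,0,0],[-1,0.05,0,0,0,0,0],[-1,0.05,0,0,0,0,0],[-1,0,0,0,0,0,0],[-1,0,0,0,0,0,0],[-1,0,0,0,0,0,0],[-1,0,0,0,0,0,0],[-1,0,0,0,0,0,0]]'; python3 -c "
from h import *
for i in range(2): st();snap('scene','s6.png')
p=cv2.imread('pics/s6.png')[150:290,180:360];cv2.imwrite('pics/s6c.png',cv2.resize(p,None,fx=4,fy=4,interpolation=cv2.INTER_CUBIC))
"
```

```text
time_s: 13.65
position: [0.6172, -0.0843, 0.0712]
ee_rot: [-0.007, 1.57, 0.007]
contact_force: [-2.6, 0.1, 5.3]
width: 0.421
t 13.65 p [ 0.6172 -0.0843  0.0712] rv [-0.007  1.57   0.007] F [-2.61  0.13  5.32] w 0.421
t 13.7 p [ 0.6172 -0.0844  0.0712] rv [-0.007  1.57   0.007] F [-3.23  1.16  6.01] w 0.415
```

View pics/s6c.png

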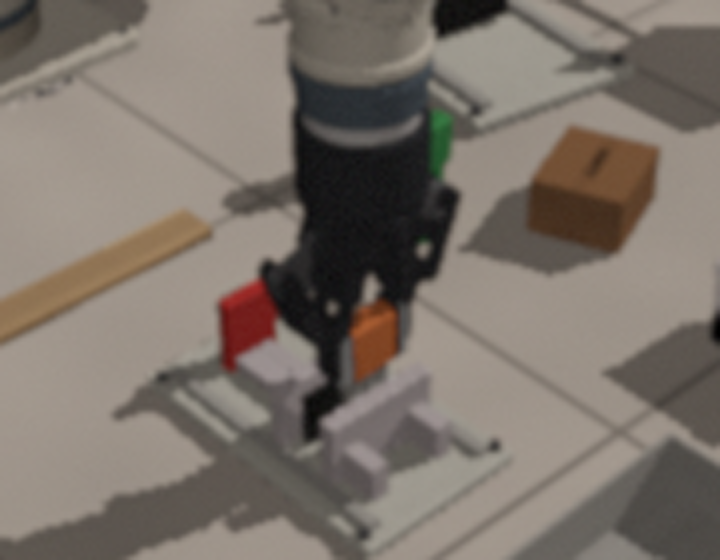

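The blade rests on the bed against the stop. Opening and rising.

```bash
python3 -m inch '[[0,0,0,0,0,0,0],[0.4,0,0,0,0,0,0],[0.4,0,0,0,0,0,0],[0.4,0,0,0,0,0,0],[0.4,-0.5,0,0,0,0,0],[0.4,-2,0,0,0,0,0],[0.4,-3,0,0,0,0,0],[0.4,-3,0,0,0,0,0]]' 40; python3 -c "
from h import *
st();snap('scene','s7.png');st()
p=cv2.imread('pics/s7.png')[150:290,180:360];cv2.imwrite('pics/s7c.png',cv2.resize(p,None,fx=4,fy=4,interpolation=cv2.INTER_CUBIC))
c=imaging.get_calibration('wrist');p,d=snap('wrist','w7.png')
v,u=np.mgrid[0:420,0:560];W=fish_world(c,u,v,d);np.savez('pics/w7.npz',p=p,d=d,W=W)
hsv=cv2.cvtColor(p,cv2.COLOR_RGB2HSV)
m1=(hsv[...,0]<18)&(hsv[...,1]>180)&(W[...,2]>.1)&(W[...,2]<.13)
print(cv2.minAreaRect((W[m1][:,:2]*1000).astype(np.float32)),np.median(W[m1],0),m1.sum())
"
```

```text
time_s: 14.75
position: [0.6168, -0.0843, 0.1568]
ee_rot: [-0.007, 1.571, 0.007]
contact_force: [0.1, 0.3, 0.1]
width: 0.697
t 14.75 p [ 0.6168 -0.0843  0.1568] rv [-0.007  1.571  0.007] F [0.12 0.32 0.06] w 0.697
t 14.8 p [ 0.6182 -0.0846  0.1611] rv [-0.008  1.565  0.006] F [ 1.   -0.33  3.44] w 0.7
((617.497314453125, -83.35184478759766), (17.01352310180664, 34.27668380737305), 0.9617688655853271) [ 0.61571961 -0.08309857  0.10997107] 1496
```

View pics/s7c.png

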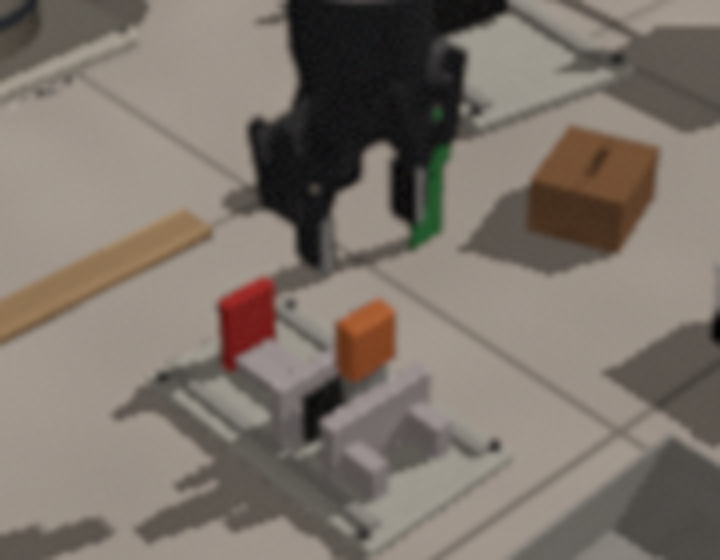

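View pics/w7.png

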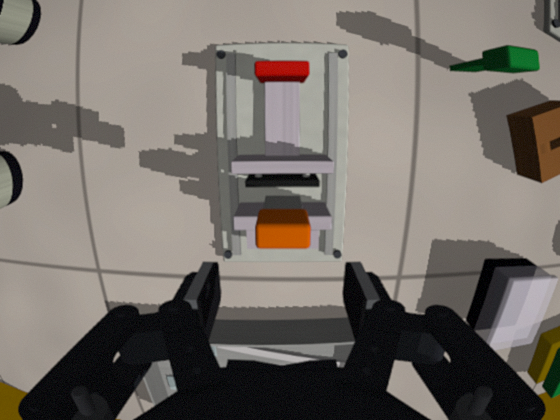

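The blade stands upright by itself against the stop: handle at (283,228), top centre x=0.6175, y=-0.083. Next I go behind the red post with the fingers shut.

```bash
python3 -m inch '[[0,0,0,-4.8,0,0,0],[-0.5,0,0,-4.8,0,0,0],[-1,0,0,-4.6,0,0,0],[-1,0,0,0,0,0,0],[-1,3,0,0,0,0,0],[-1,3,0,0,0,0,0],[-1,2,0,0,0,0,0],[-1,0,0,0,0,0,0]]' 40; python3 -c "
from h import *
plan([.479,-.085,.042],90.7)
snap('wrist','w8.png');snap('scene','s8.png');st()"
```

```text
time_s: 15.85
position: [0.4746, -0.0853, 0.0743]
ee_rot: [-0.006, 1.573, 0.008]
contact_force: [0.1, 0.8, 0.3]
width: -0.0
t 15.85 p [ 0.4746 -0.0853  0.0743] rv [-0.006  1.573  0.008] F [0.1  0.79 0.27] w -0.0
tool x [-0.003  0.001 -1.   ] y [-0.009  1.     0.001] heading 90.5
shift cm (tool axes now) [3.22 0.02 0.45]
turn deg [-0.2  -0.15 -0.06]
turn deg [ 1.798e+02 -9.000e-02  2.300e-01]
t 15.95 p [ 0.4755 -0.0857  0.0759] rv [-0.007  1.571  0.007] F [0.06 0.02 0.32] w -0.003
```

View pics/w8.png

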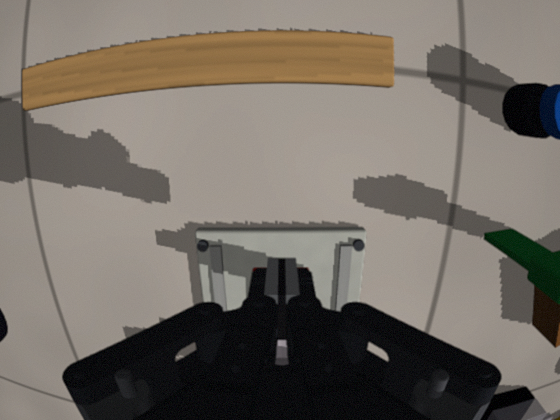

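View pics/s8.png

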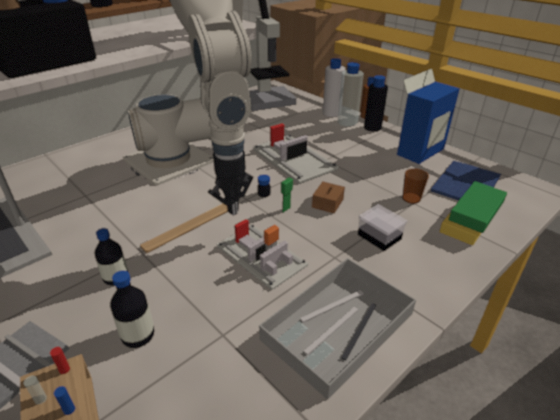

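The shut fingers are behind the post, at (282,270) in the wrist view. Down and forward.

```bash
python3 -m inch '[[-1,1.7,0,0,0,0,0],[-1,1.7,0,0,0,0,0],[-1,0,0,0,0,0,0],[-1,0,0,0.3,0,0,0],[-1,0,0,0.3,0,0,0],[-1,0,0,0.3,0,0,0],[-1,0,0,0.3,0,0,0],[-1,0,0,0,0,0,0]]'
python3 -m inch '[[-1,0,0,0.2,0,0,0],[-1,0,0,0.2,0,0,0],[-1,0,0,0,0,0,0],[-1,0,0,0.2,0,0,0],[-1,0,0,0,0,0,0],[-1,0,0,0.2,0,0,0],[-1,0,0,0,0,0,0],[-1,0,0,0,0,0,0]]'
```

```text
time_s: 16.95
position: [0.4871, -0.0854, 0.0416]
ee_rot: [-0.007, 1.571, 0.007]
contact_force: [-0.4, -0.8, 0.5]
width: -0.0
time_s: 17.95
position: [0.493, -0.0853, 0.0414]
ee_rot: [-0.007, 1.574, 0.006]
contact_force: [-9.2, -1.3, 7.1]
width: 0.006
```

```bash
python3 -m inch '[[-1,0,0,0.15,0,0,0],[-1,0,0,0.15,0,0,0],[-1,0,0,0.15,0,0,0],[-1,0,0,0.15,0,0,0],[-1,0,0,0.15,0,0,0],[-1,0,0,0,0,0,0],[-1,0,0,0,0,0,0],[-1,0,0,0,0,0,0]]'; python3 -c "
from h import *
for i in range(3):
  st();snap('top','t9.png')
W=None
"
```

```text
time_s: 18.95
position: [0.5004, -0.0852, 0.0414]
ee_rot: [-0.007, 1.574, 0.006]
contact_force: [-10.1, -0.8, 7.3]
width: -0.007
t 18.95 p [ 0.5004 -0.0852  0.0414] rv [-0.007  1.574  0.006] F [-10.14  -0.84   7.32] w -0.007
t 19.0 p [ 0.5004 -0.0852  0.0414] rv [-0.007  1.574  0.006] F [-10.14  -1.24   7.05] w -0.002
t 19.05 p [ 0.5004 -0.0852  0.0414] rv [-0.007  1.575  0.006] F [-9.73 -1.04  7.04] w 0.0
```

```bash
python3 -m inch '[[-1,0,0,0.1,0,0,0],[-1,0,0,0.1,0,0,0],[-1,0,0,0.1,0,0,0],[-1,0,0,0,0,0,0],[-1,0,0,0,0,0,0],[-1,0,0,0,0,0,0],[-1,0,0,0,0,0,0],[-1,0,0,0,0,0,0]]'; python3 -c "
from h import *
v,u=np.mgrid[0:420,0:560]
p,d=snap('top','t9.png');st()
W=to_world('top',np.stack([u.ravel(),v.ravel()],1),d.ravel()).reshape(420,560,3)
for a,b in((170,188),(183,204)):
  print([[round(float(W[v,u,0]*1000)) for v in range(a,b) if .045<W[v,u,2]<.2] for u in (286,288,318)])
"
```

```text
time_s: 20.1
position: [0.5033, -0.0851, 0.0414]
ee_rot: [-0.007, 1.575, 0.006]
contact_force: [-9.4, -1.1, 7.5]
width: -0.001
t 20.15 p [ 0.5034 -0.0851  0.0414] rv [-0.007  1.575  0.006] F [-10.45  -0.92   7.84] w -0.0
[[], [631, 629, 626, 623, 621], [632, 629, 627, 624, 622]]
[[], [598, 595, 592, 590], []]
```

```bash
python3 -m inch '[[-1,0,0,0.1,0,0,0],[-1,0,0,0.1,0,0,0],[-1,0,0,0,0,0,0],[-1,0,0,0,0,0,0],[-1,0,0,0,0,0,0],[-1,0,0,0,0,0,0],[-1,0,0,0,0,0,0],[-1,0,0,0,0,0,0]]'; python3 -c "
from h import *
for i in range(3):
  st();snap('top','t9.png')
"
```

```text
time_s: 21.15
position: [0.5053, -0.0851, 0.0414]
ee_rot: [-0.007, 1.575, 0.006]
contact_force: [-10.2, -1.0, 7.6]
width: 0.003
t 21.15 p [ 0.5053 -0.0851  0.0414] rv [-0.007  1.575  0.006] F [-10.17  -0.97   7.57] w 0.003
t 21.2 p [ 0.5053 -0.0851  0.0414] rv [-0.007  1.575  0.006] F [-9.81 -0.89  7.93] w -0.001
t 21.25 p [ 0.5053 -0.0851  0.0414] rv [-0.007  1.575  0.006] F [-10.99  -1.13   7.22] w 0.002
```

```bash
python3 -m inch '[[-1,0,0,0.07,0,0,0],[-1,0,0,0,0,0,0],[-1,0,0,0,0,0,0],[-1,0,0,0,0,0,0],[-1,0,0,0,0,0,0],[-1,0,0,0,0,0,0],[-1,0,0,0,0,0,0],[-1,0,0,0,0,0,0]]'; python3 -c "
from h import *
for i in range(3):
  st();snap('top','t9.png')
"
```

```text
time_s: 22.3
position: [0.506, -0.0851, 0.0414]
ee_rot: [-0.007, 1.575, 0.006]
contact_force: [-11.0, -1.4, 7.5]
width: 0.0
t 22.3 p [ 0.506  -0.0851  0.0414] rv [-0.007  1.575  0.006] F [-11.01  -1.4    7.54] w 0.0
t 22.35 p [ 0.506  -0.0851  0.0414] rv [-0.007  1.575  0.006] F [-10.05  -1.02   8.12] w 0.003
t 22.4 p [ 0.506  -0.0851  0.0414] rv [-0.007  1.575  0.006] F [-10.61  -0.45   8.18] w -0.005
```

```bash
python3 -m inch '[[-1,0,0,0.07,0,0,0],[-1,0,0,0,0,0,0],[-1,0,0,0,0,0,0],[-1,0,0,0,0,0,0],[-1,0,0,0,0,0,0],[-1,0,0,0,0,0,0],[-1,0,0,0,0,0,0],[-1,0,0,0,0,0,0]]'; python3 -c "
from h import *
for i in range(3):
  st();snap('top','t9.png')
"
```

```text
time_s: 23.45
position: [0.5066, -0.0851, 0.0414]
ee_rot: [-0.007, 1.575, 0.006]
contact_force: [-10.4, -0.6, 6.9]
width: 0.0
t 23.45 p [ 0.5066 -0.0851  0.0414] rv [-0.007  1.575  0.006] F [-10.43  -0.58   6.88] w 0.0
t 23.5 p [ 0.5066 -0.0851  0.0414] rv [-0.007  1.575  0.006] F [-10.85  -0.09   7.87] w -0.0
t 23.55 p [ 0.5066 -0.0851  0.0414] rv [-0.007  1.575  0.006] F [-10.05   0.24   8.35] w -0.003
```

```bash
python3 -m inch '[[-1,0,0,0.05,0,0,0],[-1,0,0,0.05,0,0,0],[-1,0,0,0,0,0,0],[-1,0,0,0,0,0,0],[-1,0,0,0,0,0,0],[-1,0,0,0,0,0,0],[-1,0,0,0,0,0,0],[-1,0,0,0,0,0,0]]'; python3 -c "
from h import *
for i in range(3):
  st();snap('top','t9.png')
"
```

```text
time_s: 24.6
position: [0.5073, -0.0851, 0.0414]
ee_rot: [-0.007, 1.575, 0.006]
contact_force: [-11.7, -0.3, 8.9]
width: 0.001
t 24.6 p [ 0.5073 -0.0851  0.0414] rv [-0.007  1.575  0.006] F [-11.71  -0.29   8.94] w 0.001
t 24.65 p [ 0.5072 -0.0851  0.0414] rv [-0.007  1.576  0.006] F [-12.55  -1.23   8.91] w -0.003
t 24.7 p [ 0.5073 -0.0851  0.0414] rv [-0.007  1.575  0.006] F [-12.9   -1.76   9.8 ] w 0.002
```

Contact with the blade: the force rose by about 2 N. Another 0.8 mm should give about 4.5 N.

```bash
python3 -m inch '[[-1,0,0,0.05,0,0,0],[-1,0,0,0.05,0,0,0],[-1,0,0,0,0,0,0],[-1,0,0,0,0,0,0],[-1,0,0,0,0,0,0],[-1,0,0,0,0,0,0],[-1,0,0,0,0,0,0],[-1,0,0,0,0,0,0]]'; python3 -c "
from h import *
for i in range(4):
  st();snap('scene','s9.png')
"
```

```text
time_s: 25.75
position: [0.5079, -0.0851, 0.0414]
ee_rot: [-0.007, 1.576, 0.006]
contact_force: [-14.6, -1.7, 10.1]
width: -0.002
t 25.75 p [ 0.5079 -0.0851  0.0414] rv [-0.007  1.576  0.006] F [-14.59  -1.7   10.07] w -0.002
t 25.8 p [ 0.5078 -0.0851  0.0414] rv [-0.007  1.576  0.006] F [-15.37  -1.79  11.42] w -0.003
t 25.85 p [ 0.5079 -0.0851  0.0414] rv [-0.007  1.576  0.006] F [-14.11  -1.75  10.92] w -0.001
t 25.9 p [ 0.5078 -0.0851  0.0414] rv [-0.007  1.576  0.006] F [-13.9   -1.44  11.06] w -0.0
```

```bash
python3 -m inch '[[-1,0,0,0.06,0,0,0],[-1,0,0,0,0,0,0],[-1,0,0,0,0,0,0],[-1,0,0,0,0,0,0],[-1,0,0,0,0,0,0],[-1,0,0,0,0,0,0],[-1,0,0,0,0,0,0],[-1,0,0,0,0,0,0]]'; python3 -c "
from h import *
for i in range(4):
  st();snap('scene','s9.png')
"
```

```text
time_s: 26.95
position: [0.5082, -0.0851, 0.0414]
ee_rot: [-0.007, 1.577, 0.006]
contact_force: [-15.3, -1.2, 11.7]
width: 0.004
t 26.95 p [ 0.5082 -0.0851  0.0414] rv [-0.007  1.577  0.006] F [-15.3   -1.23  11.74] w 0.004
t 27.0 p [ 0.5082 -0.0851  0.0414] rv [-0.007  1.577  0.006] F [-15.34  -1.6   11.54] w 0.0
t 27.05 p [ 0.5082 -0.0851  0.0414] rv [-0.007  1.577  0.006] F [-15.86  -0.64  12.72] w -0.003
t 27.1 p [ 0.5082 -0.0851  0.0414] rv [-0.007  1.577  0.006] F [-15.19  -1.87  11.2 ] w -0.002
```

About 15.4 N on the post, so 4.5–5 N on the pad. Backing off and rising.

```bash
python3 -m inch '[[-1,0,0,-0.8,0,0,0],[-1,0,0,-0.8,0,0,0],[-1,-3,0,0,0,0,0],[-1,-4.5,0,0,0,0,0],[0,-4.5,0,0,0,0,0],[0.4,0,0,0,0,0,0],[0.4,0,0,0,0,0,0],[0.4,0,0,0,0,0,0]]' 40; python3 -c "
from h import *
plan([.6172,-.084,.16],90.7)
c=imaging.get_calibration('wrist');snap('scene','s10.png');st()
p=cv2.imread('pics/s10.png')[150:290,180:360];cv2.imwrite('pics/s10c.png',cv2.resize(p,None,fx=4,fy=4,interpolation=cv2.INTER_CUBIC))
"
```

```text
time_s: 28.15
position: [0.4947, -0.0852, 0.1603]
ee_rot: [-0.006, 1.573, 0.007]
contact_force: [-0.5, -0.4, 1.5]
width: 0.7
t 28.15 p [ 0.4947 -0.0852  0.1603] rv [-0.006  1.573  0.007] F [-0.53 -0.37  1.53] w 0.7
tool x [-0.002  0.001 -1.   ] y [-0.009  1.     0.001] heading 90.49
shift cm (tool axes now) [1.000e-02 1.000e-02 1.225e+01]
turn deg [-0.21 -0.12 -0.04]
turn deg [ 1.7979e+02 -7.0000e-02  1.8000e-01]
t 28.2 p [ 0.4948 -0.0852  0.1604] rv [-0.006  1.573  0.007] F [ 0.7  -0.78 -0.06] w 0.697
```

View pics/s10c.png

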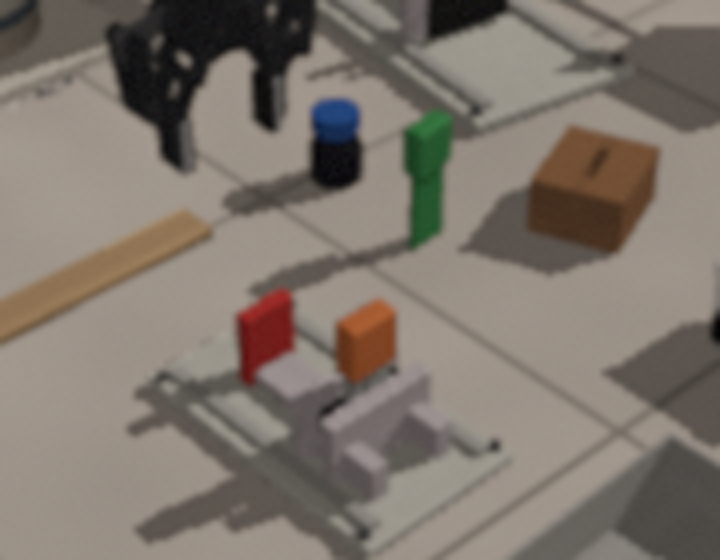

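The blade stands gripped between pad and stop. Now over the blade to measure where the handle is.

```bash
python3 -m inch '[[0.4,0,0.04,4.2,0,0,0],[0.4,0,0.04,4.2,0,0,0],[0.4,0,0,3.9,0,-0.1,0],[0.4,0,0,0,0,0,0],[0.4,0,0,0,0,0,0],[0.4,0,0,0,0,0,0],[0.4,0,0,0,0,0,0],[0.4,0,0,0,0,0,0]]' 40; python3 -c "
from h import *
plan([.6172,-.0843,.0715],90.7)
c=imaging.get_calibration('wrist');p,d=snap('wrist','w11.png')
v,u=np.mgrid[0:420,0:560];W=fish_world(c,u,v,d)
hsv=cv2.cvtColor(p,cv2.COLOR_RGB2HSV)
m1=(hsv[...,0]<18)&(hsv[...,1]>180)&(W[...,2]>.1)&(W[...,2]<.13)
print(cv2.minAreaRect((W[m1][:,:2]*1000).astype(np.float32)),np.median(W[m1],0),m1.sum())
"
```

```text
time_s: 29.2
position: [0.6181, -0.0836, 0.162]
ee_rot: [-0.007, 1.569, 0.007]
contact_force: [1.0, -0.1, 0.5]
width: 0.699
t 29.2 p [ 0.6181 -0.0836  0.162 ] rv [-0.007  1.569  0.007] F [ 0.98 -0.14  0.52] w 0.699
tool x [ 0.002 -0.    -1.   ] y [-0.008  1.    -0.   ] heading 90.48
shift cm (tool axes now) [ 9.05 -0.07 -0.11]
turn deg [-0.22  0.13  0.01]
turn deg [ 1.7978e+02  1.0000e-02 -2.0000e-01]
((617.5421142578125, -83.32002258300781), (16.82489013671875, 34.198184967041016), 0.576885461807251) [ 0.61579478 -0.083173    0.10992202] 1469
```

View pics/w11.png

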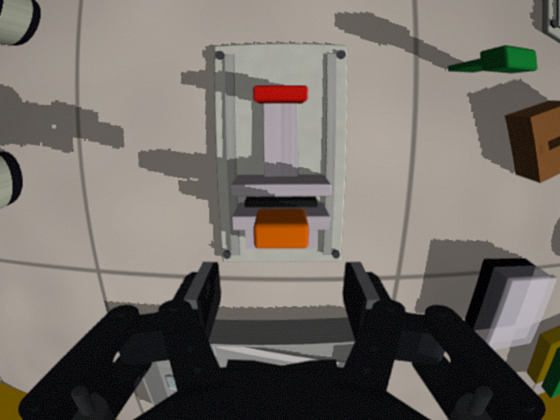

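The handle at (281,229) has not moved and is upright, with the pad against the blade. Descending to grip it.

```bash
python3 -m inch '[[0.4,2.5,-0.07,-0.11,0,0.13,0],[0.4,2.5,0,0,0,0,0],[0.4,2.5,0,0,0,0,0],[0.4,1.5,0,0,0,0,0],[0.4,0,0,0,0,0,0],[0.4,0,0,0,0,0,0],[0.4,0,0,0,0,0,0],[0.4,0,0,0,0,0,0]]' 40; python3 -c "
from h import *
plan([.6172,-.0843,.0715],90.7)"
```

```text
time_s: 30.25
position: [0.6176, -0.0843, 0.0722]
ee_rot: [-0.007, 1.57, 0.007]
contact_force: [-0.7, 0.0, 1.1]
width: 0.702
t 30.25 p [ 0.6176 -0.0843  0.0722] rv [-0.007  1.57   0.007] F [-0.69  0.02  1.14] w 0.702
tool x [ 0. -0. -1.] y [-0.009  1.    -0.   ] heading 90.5
shift cm (tool axes now) [ 0.07 -0.   -0.04]
turn deg [-0.2   0.03  0.02]
turn deg [ 1.798e+02  3.000e-02 -4.000e-02]
```

```bash
python3 -m inch '[[0,0,0,-0.04,0,0,0],[-0.1,0,0,0,0,0,0],[-1,0,0,0,0,0,0],[-1,0,0,0,0,0,0],[-1,0,0,0,0,0,0],[-1,0,0,0,0,0,0],[-1,0,0,0,0,0,0],[-1,0,0,0,0,0,0]]' 40; python3 -c "
from h import *
for i in range(3): st();snap('scene')"
```

```text
time_s: 31.25
position: [0.6169, -0.0842, 0.0718]
ee_rot: [-0.007, 1.571, 0.007]
contact_force: [-1.5, 1.7, 4.7]
width: 0.415
t 31.25 p [ 0.6169 -0.0842  0.0718] rv [-0.007  1.571  0.007] F [-1.45  1.68  4.72] w 0.415
t 31.3 p [ 0.6169 -0.0841  0.0718] rv [-0.007  1.571  0.007] F [-1.83  1.23  5.49] w 0.42
t 31.35 p [ 0.6169 -0.0842  0.0717] rv [-0.007  1.571  0.007] F [-2.06  1.35  5.93] w 0.413
```

```bash
python3 -m inch '[[-1,-0.3,0,0,0,0,0],[-1,-0.4,0,0,0,0,0],[-1,-0.4,0,0,0,0,0],[-1,-0.4,0,0,0,0,0],[-1,-0.4,0,0,0,0,0],[-1,-0.2,0,0,0,0,0],[-1,0,0,0,0,0,0],[-1,0,0,0,0,0,0]]'; python3 -c "
from h import *
for i in range(2): st();snap('scene','s12.png')
c=imaging.get_calibration('wrist');p,d=snap('wrist','w12.png')
v,u=np.mgrid[0:420,0:560];W=fish_world(c,u,v,d)
hsv=cv2.cvtColor(p,cv2.COLOR_RGB2HSV)
m1=(hsv[...,0]<18)&(hsv[...,1]>180)&(W[...,2]>.1)&(W[...,2]<.15)
m1[:264]=0
print(cv2.minAreaRect((W[m1][:,:2]*1000).astype(np.float32)),np.median(W[m1],0),m1.sum())
p=cv2.imread('pics/s12.png')[150:290,180:360];cv2.imwrite('pics/s12c.png',cv2.resize(p,None,fx=4,fy=4,interpolation=cv2.INTER_CUBIC))"
```

```text
time_s: 32.4
position: [0.6169, -0.0842, 0.093]
ee_rot: [-0.007, 1.571, 0.007]
contact_force: [-0.5, 0.8, -1.4]
width: 0.42
t 32.4 p [ 0.6169 -0.0842  0.093 ] rv [-0.007  1.571  0.007] F [-0.51  0.77 -1.41] w 0.42
t 32.45 p [ 0.6169 -0.0842  0.0929] rv [-0.007  1.571  0.007] F [-1.83  0.03 -1.76] w 0.414
((617.1640625, -83.46603393554688), (18.382658004760742, 35.9702262878418), 1.0153648853302002) [ 0.6103438  -0.08366292  0.12971046] 5929
```

View pics/s12c.png

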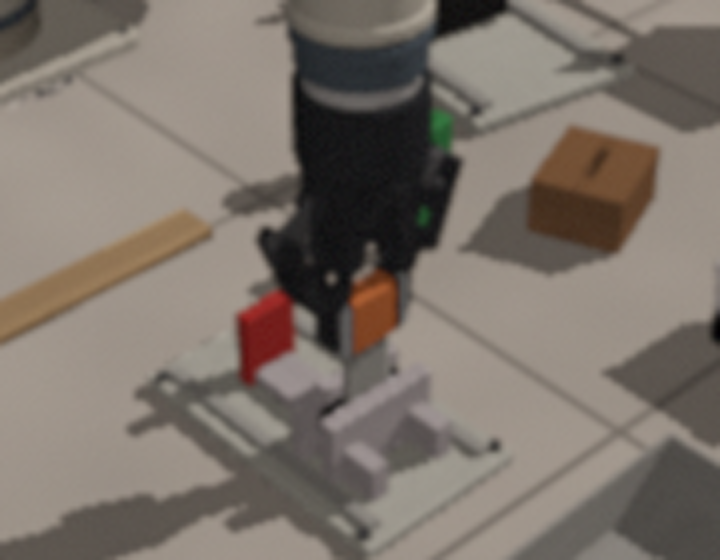

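Raised about 20 mm, blade upright. I'll feel the drag while it is moving.

```bash
python3 -m inch '[[-1,-0.1,0,0,0,0,0],[-1,-0.1,0,0,0,0,0],[-1,-0.1,0,0,0,0,0],[-1,-0.1,0,0,0,0,0],[-1,-0.1,0,0,0,0,0],[-1,-0.1,0,0,0,0,0],[-1,-0.1,0,0,0,0,0],[-1,-0.1,0,0,0,0,0]]'; python3 -c "
from h import *
for i in range(3): st();snap('scene')"
```

```text
time_s: 33.55
position: [0.6169, -0.0842, 0.1006]
ee_rot: [-0.007, 1.571, 0.007]
contact_force: [1.1, 0.4, -7.6]
width: 0.417
t 33.55 p [ 0.6169 -0.0842  0.1006] rv [-0.007  1.571  0.007] F [ 1.14  0.39 -7.56] w 0.417
t 33.6 p [ 0.6168 -0.0842  0.1007] rv [-0.007  1.571  0.007] F [ 0.32  0.72 -6.96] w 0.414
t 33.65 p [ 0.6169 -0.0842  0.1008] rv [-0.007  1.571  0.007] F [ 0.42  0.02 -6.22] w 0.416
```

Drag is about 6 N above the weight, which means about 5 N on the pad. Sliding home.

```bash
python3 -m inch '[[-1,0.4,0,0,0,0,0],[-1,0.5,0,0,0,0,0],[-1,0.5,0,0,0,0,0],[-1,0.5,0,0,0,0,0],[-1,0.5,0,0,0,0,0],[-1,0.4,0,0,0,0,0],[-1,0.1,0,0,0,0,0],[-1,0.05,0,0,0,0,0]]'; python3 -c "
from h import *
for i in range(3): st();snap('scene')"
```

```text
time_s: 34.7
position: [0.617, -0.0846, 0.073]
ee_rot: [-0.008, 1.57, 0.006]
contact_force: [-6.7, -0.6, 10.6]
width: 0.418
t 34.7 p [ 0.617  -0.0846  0.073 ] rv [-0.008  1.57   0.006] F [-6.74 -0.56 10.6 ] w 0.418
t 34.75 p [ 0.617  -0.0846  0.073 ] rv [-0.008  1.57   0.006] F [-6.1  -0.23  9.57] w 0.414
t 34.8 p [ 0.617  -0.0846  0.073 ] rv [-0.008  1.57   0.006] F [-6.44  0.88  9.11] w 0.414
```

```bash
python3 -m inch '[[-1,0.05,0,-0.03,0,0,0],[-1,0.05,0,0,0,0,0],[-1,0.05,0,0,0,0,0],[-1,0,0,0,0,0,0],[-1,0,0,0,0,0,0],[-1,0,0,0,0,0,0],[-1,0,0,0,0,0,0],[-1,0,0,0,0,0,0]]'; python3 -c "
from h import *
for i in range(3): st();snap('scene')
c=imaging.get_calibration('wrist');p,d=snap('wrist','w13.png')
v,u=np.mgrid[0:420,0:560];W=fish_world(c,u,v,d)
hsv=cv2.cvtColor(p,cv2.COLOR_RGB2HSV)
m1=(hsv[...,0]<18)&(hsv[...,1]>180)&(W[...,2]>.1)&(W[...,2]<.15)
m1[:264]=0
print(cv2.minAreaRect((W[m1][:,:2]*1000).astype(np.float32)),np.median(W[m1],0),m1.sum())"
```

```text
time_s: 35.85
position: [0.6169, -0.0846, 0.0717]
ee_rot: [-0.008, 1.569, 0.006]
contact_force: [-4.4, 0.6, 11.6]
width: 0.415
t 35.85 p [ 0.6169 -0.0846  0.0717] rv [-0.008  1.569  0.006] F [-4.41  0.64 11.6 ] w 0.415
t 35.9 p [ 0.617  -0.0846  0.0718] rv [-0.008  1.569  0.006] F [-5.77 -1.1  11.22] w 0.414
t 35.95 p [ 0.6169 -0.0846  0.0717] rv [-0.008  1.569  0.006] F [-4.62  0.79 11.04] w 0.418
((616.558837890625, -97.72528839111328), (64.14633178710938, 19.68382453918457), 86.35163879394531) [ 0.61373723 -0.08397146  0.10977561] 4094
```

Home (TCP z 0.0717, top at 0.110). Releasing and rising.

```bash
python3 -m inch '[[0,0,0,0,0,0,0],[0.4,0,0,0,0,0,0],[0.4,0,0,0,0,0,0],[0.4,-0.5,0,0,0,0,0],[0.4,-2,0,0,0,0,0],[0.4,-3,0,0,0,0,0],[0.4,-3,0,0,0,0,0],[0.4,0,0,0,0,0,0]]' 40; python3 -c "
from h import *
st();snap('scene','s14.png');st()
p=cv2.imread('pics/s14.png')[150:290,180:360];cv2.imwrite('pics/s14c.png',cv2.resize(p,None,fx=4,fy=4,interpolation=cv2.INTER_CUBIC))
c=imaging.get_calibration('wrist');p,d=snap('wrist','w14.png')
v,u=np.mgrid[0:420,0:560];W=fish_world(c,u,v,d);np.savez('pics/w14.npz',p=p,d=d,W=W)
hsv=cv2.cvtColor(p,cv2.COLOR_RGB2HSV)
m1=(hsv[...,0]<18)&(hsv[...,1]>180)&(W[...,2]>.1)&(W[...,2]<.13)
print(cv2.minAreaRect((W[m1][:,:2]*1000).astype(np.float32)),np.median(W[m1],0),m1.sum())
for a,b,u0,u1,lo,hi in((165,200,225,340,.048,.062),(78,106,250,316,.058,.075)):
    m=np.zeros((420,560),bool);m[a:b,u0:u1]=1;m&=(W[...,2]>lo)&(W[...,2]<hi)
    print(cv2.minAreaRect((W[m][:,:2]*1000).astype(np.float32)))
"
```

```text
time_s: 37.05
position: [0.6178, -0.0845, 0.1572]
ee_rot: [-0.008, 1.567, 0.006]
contact_force: [0.3, 0.5, -0.2]
width: 0.697
t 37.05 p [ 0.6178 -0.0845  0.1572] rv [-0.008  1.567  0.006] F [ 0.26  0.54 -0.16] w 0.697
t 37.1 p [ 0.6171 -0.0843  0.1556] rv [-0.007  1.569  0.006] F [0.65 0.46 0.04] w 0.697
((617.3906860351562, -83.70331573486328), (16.651159286499023, 34.3400764465332), 0.201935276389122) [ 0.61552635 -0.08390775  0.10995427] 1548
((600.03076171875, -84.10513305664062), (10.29802417755127, 79.43663787841797), 0.6986279487609863)
((525.2764892578125, -84.81300354003906), (11.618023872375488, 39.74945831298828), 0.6684374213218689)
```

View pics/s14c.png

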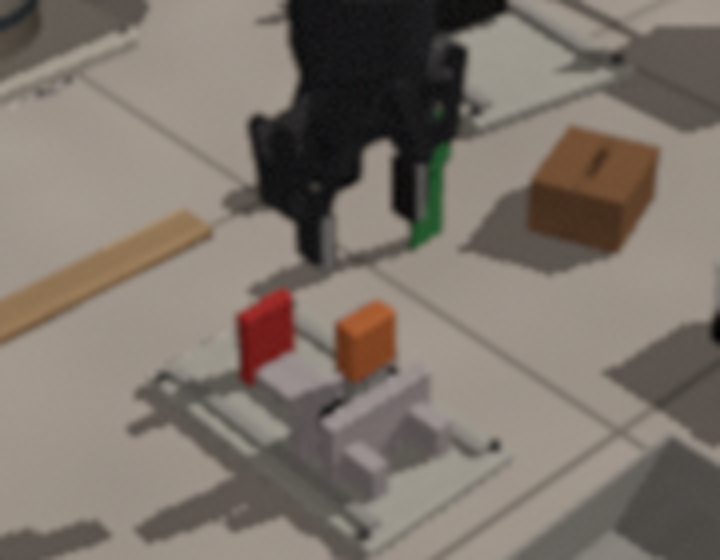

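View pics/w14.png

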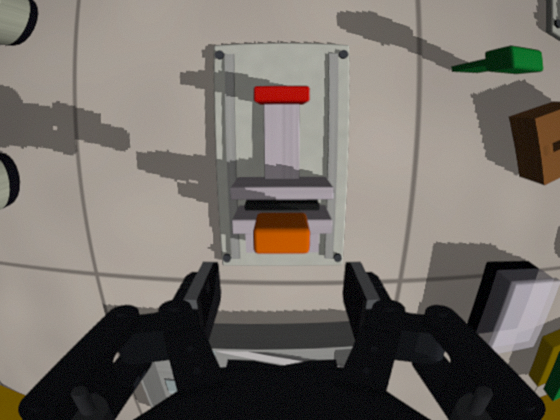

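Final check agrees: handle at (281,232), upright, top at 0.110 m, y≈-0.084, and the carriage is where I left it. Handing in.

```bash
python3 -c "
from h import *
st();print(manip.hand_in());st()"
```

```text
t 37.15 p [ 0.6166 -0.0842  0.1545] rv [-0.007  1.571  0.007] F [ 0.18 -0.67 -0.39] w 0.7
the job is handed in; nothing more can be done
None
the job is handed in; nothing more can be done
```

The blade stands upright in the gap on its own, gripped with about 5 N by my estimate. I handed the job in at about 37 s of the 64 s allowed; no verdict is reported, so success is not confirmed.

**What I did**
- I took the orange blade from its block and felt for the end stop, with contact at about TCP x = 0.617 m. Then I stood the blade on the bed against the stop and let go.
- I pushed the red post in small steps until the force rose from about 10.5 N (carriage sliding) to about 15.4 N, then backed off.
- I drew the blade about 29 mm up, a little more than the 2 cm asked but within the judged 12–40 mm. I then slid it home and released it.

**Last checks**
- **Position:** the handle top is at z ≈ 0.110 m, so the blade is fully home. It is within about 1 mm of the centre line by the wrist camera and has no visible lean.
- **Grip:** drawing the blade took about 7.5 N, which is about 6 N above its weight, so roughly 5 N of pad pressure. The post force gives 4.5–5 N and the TCP travel after contact 3–6 N.
- **Surroundings:** the tool force was near zero at hand-in. I measured none of the bystanders, but the ones in the last pictures look unmoved.

**What disagreed**
- Camera edge positions alone put the pad give at anywhere from 1.8 to 3 mm (6–10 N), depending on how I correct for the 2 mm calibration error. I trusted the force readings instead.
- A reading at rest during the draw showed almost no drag; the moving reading did.

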